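# Centre the programming antenna on its coaster

## Task

The tippy black programming antenna stands off to one side of its round white coaster. With light sideways taps or nudges of the fingertips, centre it on the coaster so that an even border of white shows all round, and leave it standing there. Do not pinch or lift it, push it hard, tip it over or knock it off, and leave the coaster, the key fob, the valet key and the glass dish where they are.

Things in the scene. Friction and masses are not known exactly. Their poses are not given: they have to be found in the camera images.
- antenna: Tippy black programming antenna, loose, 126 to 252 g, round about its z axis (up), standing on the coaster. Origin: centre of its underside. Foot: a bayonet collar 34 mm across, 8 mm high. Above it a puck 60 mm across with an upright side from 8 to 28 mm above the origin, then a cone up to 35 mm and a stub mast 16 mm across up to 60 mm. It starts 16 to 27 mm off the coaster's centre, any direction.
- antenna_puck (a point): Centre of the antenna's puck, on its axis, 18 mm above its underside: the puck's upright side is 30 mm from this point all round. Pushed slowly and low on this side (1 to 2 N) the antenna slides on the coaster and stops when the push stops; pushed at the mast it tips. More than 12 N is too hard.
- coaster: Round flat white ceramic coaster, loose, 250 g, 90 mm across and 10 mm thick, lying on the fixed grey work mat. Origin: centre of its underside, z up; its flat top, on which the antenna stands, is 10 mm above the origin. When the antenna is centred a 15 mm border of white shows all round.
- mat: Grey work mat fixed to the table, 300 x 440 mm (x, y) and 4 mm thick. Origin: centre of its underside at table height. The coaster lies near its middle with nothing else within 55 mm of the coaster's edge except the antenna.
- fob: Bystander: red plastic key fob, 36 x 64 x 14 mm (x, y, z), loose, lying on the mat. Origin: centre of its underside.
- valet_key: Bystander: flat steel key, about 24 x 65 x 4 mm (x, y, z), loose, lying on the mat. Origin: underside, near the middle of its length.
- dish: Bystander: clear glass dish, 90 mm across, 24 mm high, loose, on the mat. Origin: centre of its underside.
There are look-alikes about, which are no part of the job. Of the things shaped like the antenna, the black one is meant.

How it is judged:
At the end, for the whole second after the job is handed in: The antenna stands upright (within 0.05 rad) and still on the coaster's top, its axis within 5 mm of the coaster's centre, and the coaster is within 10 mm of where it began (horizontal distance between antenna and coaster below 0.005 m and angle between antenna's own z axis and vertical below 0.05 rad and z of antenna in the frame of coaster between 0.008 and 0.012 m and linear speed of antenna below 0.01 m/s and angular speed of antenna below 0.1 rad/s and distance of coaster from where it was at the start of the episode below 0.01 m); the robot touches nothing.
It fails at once if the antenna is pushed hard or pinched (more than 12 N from the robot) (contact force between any of the fingers, the arm and antenna above 12 N).
It fails at once if the antenna is tipped by more than 0.35 rad (angle between antenna's own z axis and vertical above 0.35 rad).
It fails at once if the antenna is lifted off the coaster or knocked off it (z of antenna in the frame of coaster above 0.017 m or z of antenna in the frame of coaster below 0.005 m).
It fails at once if the coaster is shifted by more than 10 mm (distance of coaster from where it was at the start of the episode above 0.01 m).
It fails at once if the fob, the key or the dish is moved by more than 10 mm (distance of any of fob, valet_key, dish from where it was at the start of the episode above 0.01 m).
It also fails if it takes over 48 s, if anything falls off the work surface, if the arm or the gripper's body presses on something with over 40 N, if the wrist force passes 120 N, or if a joint passes its speed limit or range.

## Robot

A 6-joint arm with a two-finger parallel gripper is mounted at the origin on the work surface. World frame = base frame: x ahead of the robot, y to its left, z up, the work surface at z = 0. Lengths are in m, angles in rad, forces in N, time in s.
With the tool pointing down it reaches from about 0.35 to 0.975 m from the base axis. Payload 4.9 kg.
Tool frame: the origin (TCP) lies between the finger pads; the fingertips stand 22 mm ahead of it and the grasp point (between the pads) lies 3 mm ahead of it; z points along the fingers, y is the line along which they close (so a half turn about z gives the same grasp; the last joint's range is limited). The gripper opens to 85 mm and grips with 20 to 120 N. Pads are 22 mm wide; open, the fingers measure 114 mm over their backs; the gripper's body (76 mm by 85 mm) begins 54 mm behind the grasp point. The pads swing forward as they close: fully open they stand 13 mm farther back than shut.
Start: joints at [1.119, 0.053, 1.613, -0, 1.476, -0.119], TCP at [0.204, 0.591, 0.224] pointing down, gripper open.
Joint ranges: [-3.01, 3.01], [-1.01, 2.22], [0.06, 2.58], [-1.02, 4.17], [0.09, 2.62], [-3.14, 3.14]. Speed limits (rad/s): [2.57, 2.57, 3.14, 3.14, 3.14, 3.14].

## Interface

Orientations are given as a unit quaternion [w, x, y, z].
In Python, from plant import state, grab_frame, get_calibration, job_done, recognise, regions_of gives the robot as it stands.
- The arm moves only by the tool apply_moves, never from a script. Its argument "targets" is a list of rows, each an object with "translation": the shift along the tool's x, y, z normalised to -1 to 1, where 1 is 100 mm, a list of three; "twist": the turn about the tool's z normalised to -1 to 1, where 1 is 0.1 rad; "hand": the opening, from 0 (shut) to 1 (fully open). A call has 1 to 8 rows; each row shifts and turns the commanded pose from where the row before left it, along the tool's axes as they then stand; what a row does not reach is not made up. A row lasts 1/10 s, in which the tool goes at most 50 mm and 8.59 degrees, less where a joint would pass 70% of its speed; a pose out of reach is approached as far as the arm can. A call with a number of a shift or a turn outside -1 to 1 is refused whole. A call with a gripper value outside its range is refused whole. The fingers move at their own pace and stop on an object; the grip force is fixed at half the most. Time passes only in rows, so rows that do not move let the fingers close. It gives the time, the measured TCP pose, the force, the opening and the grip force at its end, in the units of the state.
- state(): the state, without advancing time (a new reading comes with each control period).
- grab_frame(name): name is "scene" or "top"; returns the picture (420x560x3 uint8, red, green, blue); there is no depth.
- get_calibration(name): a dict with "camera_matrix" (3x3 intrinsics, pixels), "pose" (4x4, takes a point from camera to world coordinates). Camera axes: x right, y up, looking along -z (the intrinsics and any distortion apply to the point x, -y, -z); pixel columns grow to the right and rows downward; lengths in m; the calibration is good to about 2 mm. A picture is of the moment at which its call begins. get_calibration takes no time and is no camera call.
- job_done(): hands the job in; it is judged then, once.
Trained networks look in the newest picture that a camera, given by its name, has taken for a name from the list of things; names that differ only in an ending like _2 or _b are one class to them, and where a whole thing is asked for, a point or a joint stands for the part that bears it (a point fixed in the world has none). Each returns a list of dicts, best first, with "score" (0 to 1); they miss things now and then, are a little off and sometimes report something else, mostly with a low value. They report only what shows in the picture. A call takes as long as a camera call. They do not tell look-alikes from the thing itself.
- recognise(camera, query): "point" ([x, y, z] in m, in world coordinates, good to about 4 mm: the middle of the surface that is visible of it).
- regions_of(camera, query): "pixels" (420x560 bool, what is visible of it).
The state is a dict: "time": time; "joint_pos": joint angles; "joint_vel": joint speeds; "joint_efforts": joint torques, N m; "tool_pos": TCP position; "tool_rot": TCP orientation; "contact_force": force on the tool from outside, world axes, zero at the start; "ft_torque": the same for the moment, N m; "gripper_width": opening from 0.0 (shut) to 1.0 (fully open); "grasp_force": force on a finger pad.
Only numpy, scipy, OpenCV 4.12 (cv2) and the standard library are available. Lean on these libraries where they do the work, as an engineer would, in place of code of your own. Each camera call takes 0.05 s, during which the arm holds its last target. There are 200 camera calls.

## Working session

There is one attempt and no reset: what is moved stays moved. The work goes in short steps, Python scripts to look and compute and a tool call to move; the robot and the scene stay as the last step left them, time stands still between calls to the robot, and variables do not carry over. Pictures are saved under pics/ and viewed, at most 10 in all, crops included, and the job is handed in when it is done.

Besides the shell and the picture viewer there is one more tool, called after "Emit:" by a JSON object that holds its "api" and its "payload", one argument or row to a line. apply_moves: Moves the arm, as the interface text tells. Its arguments: {"type":"object","properties":{"targets":{"type":"array"}},"required":["targets"]}

```bash
mkdir -p pics; cat > h.py <<'E'
import numpy as np, cv2
from plant import *
def save(cam,fn,im=None):
    im=grab_frame(cam) if im is None else im
    cv2.imwrite('pics/'+fn,im[:,:,::-1]); return im
def ray(cam,px,z):
    c=get_calibration(cam);K=np.array(c['camera_matrix']);T=np.array(c['pose'])
    d=np.linalg.inv(K)@[px[0],px[1],1]; d=T[:3,:3]@[d[0],-d[1],-d[2]]
    o=T[:3,3]; return o+d*(z-o[2])/d[2]
def proj(cam,P):
    c=get_calibration(cam);K=np.array(c['camera_matrix']);T=np.array(c['pose'])
    p=T[:3,:3].T@(np.array(P)-T[:3,3]); q=K@[p[0],-p[1],-p[2]]; return q[:2]/q[2]
E
python3 - <<'E'
from h import *
np.set_printoptions(precision=4,suppress=True)
im=save('top','t0.png'); im2=save('scene','s0.png')
cv2.imwrite('pics/both.png',cv2.resize(np.hstack([im,im2])[:,:,::-1],(800,300)))
for q in ['antenna','coaster','fob','valet_key','dish']:
    for r in recognise('top',q): print(q,np.array(r['point']),r['score'])
for r in regions_of('top','coaster')+regions_of('top','antenna'):
    m=r['pixels'];ys,xs=np.nonzero(m);print(r['score'],m.sum(),xs.min(),xs.max(),ys.min(),ys.max(), im[m].mean(0))
for c in ['top','scene']:print(get_calibration(c))
s=state();print(s['time'],s['tool_pos'],s['tool_rot'],s['contact_force'])
E
```

```text
antenna [ 0.5324 -0.0458  0.0426] 0.61
antenna [ 0.7827 -0.1135  0.0297] 0.58
antenna [0.7691 0.0431 0.0305] 0.56
antenna [ 0.5986 -0.2756  0.0061] 0.5
coaster [ 0.5169 -0.0799  0.0147] 0.79
fob [0.5026 0.0991 0.0169] 0.93
valet_key [ 0.6006 -0.2714  0.0054] 0.53
dish [ 0.4497 -0.2512  0.0172] 0.88
0.91 935 295 341 223 270 [147.9219 147.7037 148.9604]
0.92 853 294 326 227 259 [47.9179 45.9578 44.6178]
0.81 817 248 279 101 133 [136.1628  39.0685  27.1248]
0.59 828 331 362 98 129 [135.7971  41.3865  28.5205]
{'camera_matrix': array([[468.5952,   0.    , 272.2033],
       [  0.    , 468.5952, 207.8706],
       [  0.    ,   0.    ,   1.    ]]), 'pose': array([[ 0.0178,  0.9959, -0.0883,  0.5241],
       [-0.9997,  0.0192,  0.015 ,  0.0379],
       [ 0.0166,  0.088 ,  0.996 ,  0.8956],
       [ 0.    ,  0.    ,  0.    ,  1.    ]])}
{'camera_matrix': array([[488.6053,   0.    , 286.4877],
       [  0.    , 488.6053, 212.175 ],
       [  0.    ,   0.    ,   1.    ]]), 'pose': array([[ 0.6466, -0.5265,  0.5519,  1.0563],
       [ 0.7628,  0.453 , -0.4615, -0.338 ],
       [-0.007 ,  0.7194,  0.6945,  0.6046],
       [ 0.    ,  0.    ,  0.    ,  1.    ]])}
0.45 [0.2042 0.5907 0.224 ] [-0.      0.1656  0.9862 -0.0001] [-0.0371 -1.061  -0.3657]
```

View pics/t0.png

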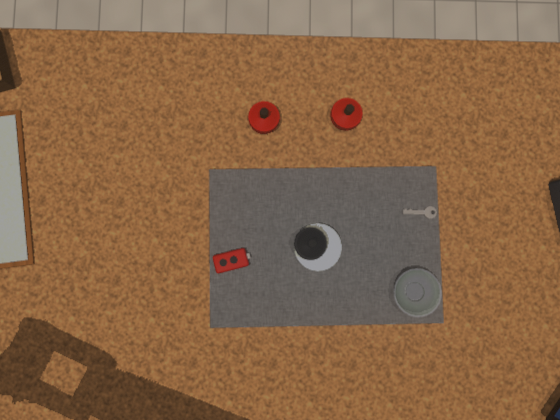

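View pics/s0.png

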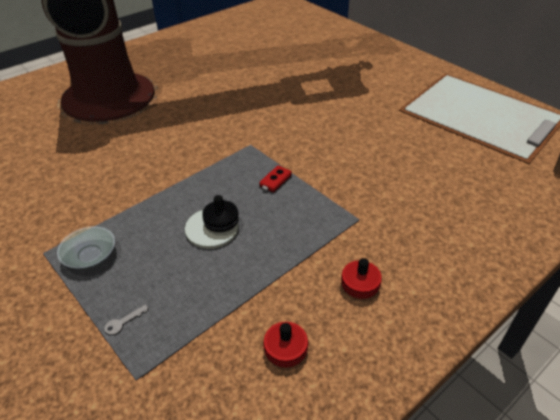

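The top view shows the black antenna at about (311,243) on the coaster at about (318,247). The red look-alikes are at (264,117) and (347,113). The scene view agrees, with the antenna at (220,213) and the coaster at (212,227). Next I'll fit both positions with a render model.

```bash
cat >> h.py <<'E'
from scipy.optimize import minimize
t=np.linspace(0,2*np.pi,49)[:-1]
def circ(x,y,z,r): return np.c_[x+r*np.cos(t),y+r*np.sin(t),z+0*t]
def fit(cams,p0,ims):
    S=8
    box={}
    for c in cams:
        u,v=proj(c,[p0[0],p0[1],.02]).astype(int); box[c]=(u-45,v-45)
    def hull(c,rings):
        u0,v0=box[c]; q=np.array([proj(c,P) for r in rings for P in r])
        q=((q-[u0,v0]+.5)*S*16).astype(np.int32); return cv2.convexHull(q)
    def cost(p):
        e=0
        for i,c in enumerate(cams):
            u0,v0=box[c]; g=cv2.GaussianBlur(ims[c],(0,0),.6)[v0:v0+90,u0:u0+90].mean(2)
            cx,cy,ax,ay=p
            L=np.zeros((90*S,90*S),np.float32)
            kw=dict(shift=4)
            def dr(pts,val): cv2.fillPoly(L,[pts],val,shift=4)
            dr(hull(c,[circ(cx,cy,.004,.045),circ(cx,cy,.014,.045)]),1)
            dr(hull(c,[circ(ax,ay,.022,.03),circ(ax,ay,.042,.03),circ(ax,ay,.049,.01)]),-.35)
            dr(hull(c,[circ(ax,ay,.049,.008),circ(ax,ay,.074,.008)]),-.35)
            L=cv2.resize(L,(90,90),interpolation=cv2.INTER_AREA)
            G=np.clip((g-85)/110,-.35,1)
            w=np.ones_like(G)
            e+=((L-G)**2).sum()
        return e
    best=None
    for d in [(0,0),(.006,0),(0,.006)]:
        s=np.array(p0)+np.r_[0,0,d]
        r=minimize(cost,s,method='Nelder-Mead',options=dict(initial_simplex=np.vstack([s]+[s+.006*np.eye(4)[k] for k in range(4)]),xatol=1e-4,fatol=.01))
        if best is None or r.fun<best.fun: best=r
    return best
def measure(p0,cams=('top','scene')):
    ims={c:grab_frame(c) for c in cams}
    for c in cams:
        r=fit([c],p0,ims); p=r.x; d=p[:2]-p[2:]
        print(c,p.round(4),'to go',(d*1e3).round(1),np.hypot(*d)*1e3,'cost',r.fun)
    return ims
E
python3 - <<'E'
from h import *
ims=measure([.513,-.085,.525,-.065])
g=ims['top'].mean(2); print(g[247,285:350].astype(int), ims['scene'].mean(2)[229,175:245].astype(int))
E
```

```text
Traceback (most recent call last):
  File "h.py", line 49, in measure
    r=fit([c],p0,ims); p=r.x; d=p[:2]-p[2:]
  File "h.py", line 43, in fit
    r=minimize(cost,s,method='Nelder-Mead',options=dict(initial_simplex=np.vstack([s]+[s+.006*np.eye(4)[k] for k in range(4)]),xatol=1e-4,fatol=.01))
  File "h.py", line 34, in cost
    dr(hull(c,[circ(ax,ay,.049,.008),circ(ax,ay,.074,.008)]),-.35)
       ~~~~^^^^^^^^^^^^^^^^^^^^^^^^^^^^^^^^^^^^^^^^^^^^^^^^^
  File "h.py", line 22, in hull
    u0,v0=box[c]; q=np.array([proj(c,P) for r in rings for P in r])
                              ~~~~^^^^^
  File "h.py", line 11, in proj
    c=get_calibration(cam);K=np.array(c['camera_matrix']);T=np.array(c['pose'])
ValueError: time passes only in moves, steps and waits
```

```bash
sed -i 's/^from plant import \*/from plant import *\nfrom functools import cache\nimport plant\nget_calibration=cache(plant.get_calibration)/' h.py
python3 - <<'E'
from h import *
ims=measure([.513,-.085,.525,-.065])
g=ims['top'].mean(2); print(g[247,285:350].astype(int), ims['scene'].mean(2)[229,175:245].astype(int)); print(state()['time'])
E
```

```text
top [ 0.5306 -0.0615  0.5376 -0.0458] to go [ -7.1 -15.6] 17.139014177440377 cost 225.28023331209073
scene [ 0.5214 -0.0598  0.5417 -0.0519] to go [-20.3  -7.9] 21.779910808041944 cost 238.0928094872002
[ 88  90  92  92  92  84  83  83  80  69  50  49  46  43  43  44  45  46
  45  47  48  48  46  46  43  44  43  44  43  43  43  43  43  42  43  43
  42  43  42  45  50  75 123 156 156 156 155 156 156 155 156 155 156 156
 156 155 141  95  95  92  91  92  92  89  90] [ 92  91  91  94  97  98  99  97 102 126 164 183 190 189 189 190 188 190
 190 189 189 188 190 188 190 190 186 171 136 111 100  82  63  47  31  20
  19  12  14  15  12  12  20  16  17  16  12  12  15  16  14  11  12  17
  22  32  44  55  64  70  71  70  61  57  68  76  79  87  93  93]
0.65
```

```bash
python3 - <<'E'
s=open('h.py').read()
s=s.replace("G=np.clip((g-85)/110,-.35,1)","lo,mid,hi={'top':(44,90,156),'scene':(15,93,189)}[c]; G=np.interp(g,[lo,lo+.3*(mid-lo),mid,hi],[-.5,-.4,0,1])").replace("-.35)","-.5)")
s=s.replace("    return ims","    return ims\ndef overlay(im,c,p,fn):\n    B=cv2.resize(im,None,fx=8,fy=8,interpolation=cv2.INTER_CUBIC)[:,:,::-1].copy()\n    for r,col in [(circ(p[0],p[1],.014,.045),(0,0,255)),(circ(p[2],p[3],.042,.03),(0,255,0)),(circ(p[2],p[3],.022,.03),(0,255,255)),(circ(p[2],p[3],.074,.008),(255,0,255))]:\n        q=np.array([proj(c,P) for P in r]); cv2.polylines(B,[((q+.5)*8).astype(np.int32)],True,col,1)\n    u,v=(proj(c,[p[0],p[1],.02])*8).astype(int); return B[v-240:v+240,u-200:u+200]",1)
s=s.replace("        print(c,p.round","        OV.append(overlay(ims[c],c,p,''))\n        print(c,p.round").replace("def measure","OV=[]\ndef measure")
open('h.py','w').write(s)
E
python3 - <<'E'
from h import *
ims=measure([.527,-.062,.537,-.046])
cv2.imwrite('pics/o1.png',np.hstack(OV))
E
```

```text
top [ 0.5305 -0.0617  0.5379 -0.0454] to go [ -7.4 -16.3] 17.92685069297283 cost 90.5704208679224
scene [ 0.5218 -0.0593  0.5418 -0.0514] to go [-20.1  -7.9] 21.573739182970147 cost 205.59630595426904
```

View pics/o1.png

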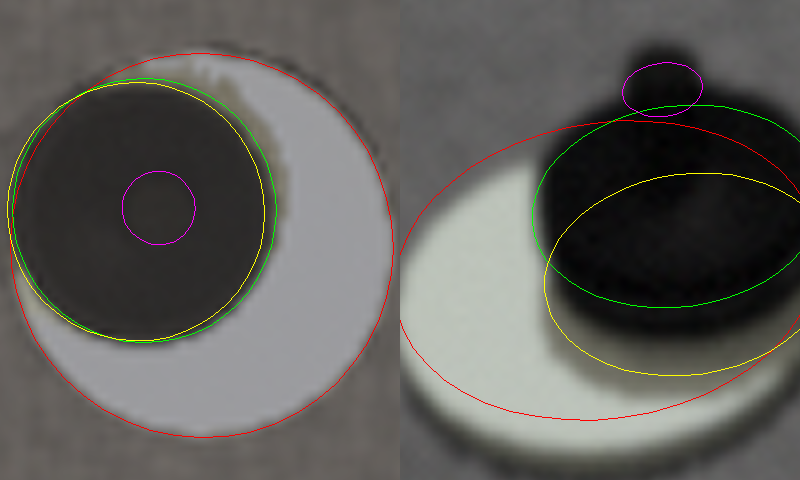

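The top overlay fits well, while the scene fit is biased by shadow. I'll use the top fit, which puts the remaining move at (-7.4, -16.3) mm. I'm moving to a standoff with the gripper shut.

Emit:
{"api": "apply_moves", "payload": {
  "targets": [
    {"translation": [-0.38, -0.305, 0], "twist": 0, "hand": 0},
    {"translation": [-0.38, -0.305, 0], "twist": 0, "hand": 0},
    {"translation": [-0.38, -0.305, 0], "twist": 0, "hand": 0},
    {"translation": [-0.38, -0.305, 0], "twist": 0, "hand": 0},
    {"translation": [-0.38, -0.305, 0], "twist": 0, "hand": 0},
    {"translation": [-0.38, -0.305, 0], "twist": 0, "hand": 0},
    {"translation": [-0.38, -0.305, 0], "twist": 0, "hand": 0},
    {"translation": [-0.38, -0.305, 0], "twist": 0, "hand": 0}
  ]
}}

```text
time: 1.55
tool_pos: [0.4125, 0.259, 0.2245]
tool_rot: [0.0, 0.166, 0.986, 0.0]
contact_force: [1.9, 0.7, 0.3]
gripper_width: -0.0
grasp_force: 0.0
```

Emit:
{"api": "apply_moves", "payload": {
  "targets": [
    {"translation": [-0.38, -0.305, 0], "twist": 0, "hand": 0},
    {"translation": [-0.38, -0.305, 0], "twist": 0, "hand": 0},
    {"translation": [-0.38, -0.305, 0], "twist": 0, "hand": 0},
    {"translation": [-0.38, -0.305, 0], "twist": 0, "hand": 0},
    {"translation": [-0.38, -0.305, 0], "twist": 0, "hand": 0},
    {"translation": [0, 0, 0], "twist": -1, "hand": 0},
    {"translation": [0, 0, 0], "twist": -1, "hand": 0},
    {"translation": [0, 0, 0], "twist": -1, "hand": 0}
  ]
}}

```text
time: 2.35
tool_pos: [0.5417, 0.0539, 0.2241]
tool_rot: [-0.0, 0.015, 1.0, 0.0]
contact_force: [-0.1, -0.2, -0.2]
gripper_width: -0.004
grasp_force: 0.0
```

Emit:
{"api": "apply_moves", "payload": {
  "targets": [
    {"translation": [0, 0, 0.2], "twist": -1, "hand": 0},
    {"translation": [0, 0, 0.2], "twist": -1, "hand": 0},
    {"translation": [0, 0, 0.2], "twist": -1, "hand": 0},
    {"translation": [0, 0, 0.2], "twist": -1, "hand": 0},
    {"translation": [0, 0, 0], "twist": -1, "hand": 0},
    {"translation": [0, 0, 0], "twist": -1, "hand": 0},
    {"translation": [0, 0, 0], "twist": -1, "hand": 0},
    {"translation": [0, 0, 0], "twist": -1, "hand": 0}
  ]
}}

```text
time: 3.15
tool_pos: [0.5416, 0.0545, 0.1441]
tool_rot: [0.0, -0.376, 0.927, -0.0]
contact_force: [-0.6, 0.6, -0.5]
gripper_width: -0.001
grasp_force: 0.0
```

Emit:
{"api": "apply_moves", "payload": {
  "targets": [
    {"translation": [0, 0, 0], "twist": -1, "hand": 0},
    {"translation": [0, 0, 0], "twist": -1, "hand": 0},
    {"translation": [0, 0, 0], "twist": -1, "hand": 0},
    {"translation": [0, 0, 0], "twist": -0.8, "hand": 0},
    {"translation": [0, 0, 0], "twist": 0, "hand": 0},
    {"translation": [0, 0, 0], "twist": 0, "hand": 0}
  ]
}}

```text
time: 3.75
tool_pos: [0.5416, 0.0546, 0.1442]
tool_rot: [0.0, -0.542, 0.84, -0.0]
contact_force: [-0.9, -0.2, 0.1]
gripper_width: -0.002
grasp_force: 0.0
```

```bash
cat >> h.py <<'E'
from scipy.spatial.transform import Rotation as Rn
def go(P,deg=None):
    s=state(); q=np.array(s['tool_rot']); R=Rn.from_quat(q[[1,2,3,0]]).as_matrix()
    print('t',s['time'],'tcp',np.array(s['tool_pos']).round(4),'F',np.array(s['contact_force']).round(2),'w',s['gripper_width'],'xang',np.degrees(np.arctan2(R[1,0],R[0,0])).round(2),'j',np.array(s['joint_pos']).round(2))
    print('rel units',((R.T@(np.array(P)-s['tool_pos']))*10).round(3)); return R
E
python3 -c "
from h import *
print(go([.565,.015,.052]).round(3))"
```

```text
t 3.75 tcp [0.5416 0.0546 0.1442] F [-0.88 -0.21  0.11] w -0.0017362492069778169 xang -114.37 j [-0.04 -0.08  1.88 -0.    1.34 -2.75]
rel units [ 0.264 -0.377  0.922]
[[-0.413 -0.911  0.   ]
 [-0.911  0.413 -0.   ]
 [-0.    -0.    -1.   ]]
```

Emit:
{"api": "apply_moves", "payload": {
  "targets": [
    {"translation": [0.16, -0.377, 0], "twist": 0, "hand": 0},
    {"translation": [0, 0, 0.3], "twist": 0, "hand": 0},
    {"translation": [0, 0, 0.3], "twist": 0, "hand": 0},
    {"translation": [0, 0, 0.2], "twist": 0, "hand": 0},
    {"translation": [0, 0, 0.12], "twist": 0, "hand": 0},
    {"translation": [0, 0, 0], "twist": 0, "hand": 0},
    {"translation": [0, 0, 0], "twist": 0, "hand": 0}
  ]
}}

```text
time: 4.45
tool_pos: [0.57, 0.0245, 0.053]
tool_rot: [0.0, -0.543, 0.84, -0.0]
contact_force: [-0.4, 0.3, 0.7]
gripper_width: -0.004
grasp_force: 0.0
```

```bash
python3 -c "
from h import *
go([.565,.015,.052])
im=save('scene','s2.png');im2=grab_frame('top')
B=np.hstack([cv2.resize(im[130:280,150:300],(400,400)),cv2.resize(im2[170:320,240:390],(400,400))])
cv2.imwrite('pics/c2.png',B[:,:,::-1])
p=np.array(state()['tool_pos'])
print(proj('scene',p-[0,0,.022]),proj('scene',p-[0,0,.035]))"
```

```text
t 4.45 tcp [0.57   0.0245 0.053 ] F [-0.43  0.3   0.7 ] w -0.0035244394590111267 xang -114.29 j [-0.09  0.09  1.87 -0.    1.17 -2.81]
rel units [0.107 0.006 0.01 ]
[266.79338837 207.52698402] [267.05738774 213.00313525]
```

View pics/c2.png

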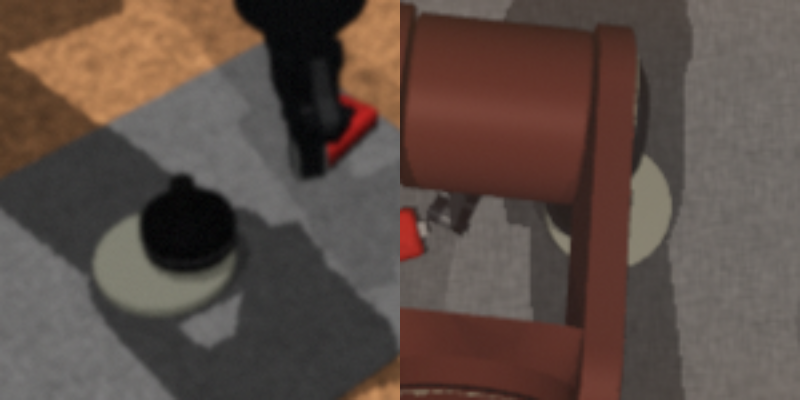

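```bash
python3 -c "
from h import *
print(proj('scene',[.5305,-.0617,.014]),proj('top',[.5305,-.0617,.014]))
for r in recognise('scene','coaster')+recognise('scene','fob'): print(r)
print(proj('scene',[.5026,.0991,.018]),proj('scene',[.37,.22,.004]),proj('scene',[.67,.22,.004]))
print(proj('scene',[.37,-.22,.004]),[ray('top',q,.004) for q in [(210,169),(436,168),(441,322),(210,327)]])"
```

```text
[212.65596029 225.6455521 ] [317.48177155 246.82073208]
{'point': [0.5457, -0.0774, 0.013], 'score': 0.58}
{'point': [0.5158, 0.113, 0.0167], 'score': 0.64}
[275.5263264  176.07735568] [280.01808089 127.71890372] [385.56492728 198.89480389]
[ 85.64042931 222.06737289] [array([0.67579493, 0.14528135, 0.004     ]), array([ 0.68679381, -0.29127133,  0.004     ]), array([ 0.39379285, -0.29688701,  0.004     ]), array([0.3779973 , 0.13649529, 0.004     ])]
```

```bash
python3 -c "
from h import *
p=np.array(state()['tool_pos']);R=go(p)
for dz in (-.022,0,.02):
  for dx in (-.011,.011):
    for dy in (-.014,.014):
      P=p+R[:,0]*dx+R[:,1]*dy+[0,0,dz]; print(dz,dx,dy,proj('scene',P).round(1),proj('top',P).round(1))
im=cv2.imread('pics/s2.png'); im2=grab_frame('top')[:,:,::-1]
B=np.hstack([cv2.resize(im[165:225,240:300],(400,400),interpolation=2),cv2.resize(im2[220:280,230:290],(400,400),interpolation=2)])
cv2.imwrite('pics/c3.png',cv2.convertScaleAbs(B,alpha=1.6))"
```

```text
t 4.65 tcp [0.5704 0.0245 0.0537] F [ 0.15 -0.08  0.27] w -0.003941937311485886 xang -114.27 j [-0.09  0.09  1.87  0.    1.17 -2.81]
rel units [0. 0. 0.]
-0.022 -0.011 -0.014 [275.1 211.7] [270.  214.8]
-0.022 -0.011 0.014 [270.9 201. ] [263.5 228.5]
-0.022 0.011 -0.014 [262.5 214.3] [280.8 219.9]
-0.022 0.011 0.014 [258.5 203.4] [274.3 233.6]
0 -0.011 -0.014 [274.8 202.2] [270.2 213.9]
0 -0.011 0.014 [270.5 191.5] [263.5 228. ]
0 0.011 -0.014 [261.9 204.7] [281.2 219.2]
0 0.011 0.014 [257.9 193.9] [274.6 233.2]
0.02 -0.011 -0.014 [274.5 193.2] [270.3 213.1]
0.02 -0.011 0.014 [270.2 182.5] [263.5 227.5]
0.02 0.011 -0.014 [261.4 195.7] [281.6 218.4]
0.02 0.011 0.014 [257.3 184.9] [274.8 232.8]
```

View pics/c3.png

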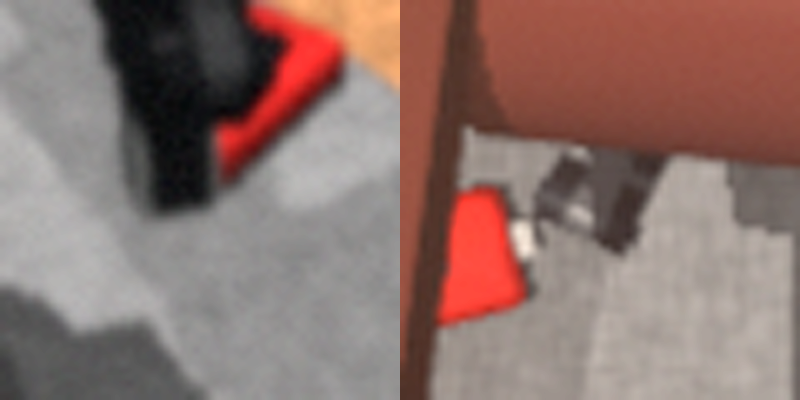

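The scene crop shows the tip near (267,196), higher than I predicted. I'll check the tip height with a gentle touch on the mat beside the coaster.

Emit:
{"api": "apply_moves", "payload": {
  "targets": [
    {"translation": [0, 0, 0.04], "twist": 0, "hand": 0},
    {"translation": [0, 0, 0.04], "twist": 0, "hand": 0},
    {"translation": [0, 0, 0.03], "twist": 0, "hand": 0},
    {"translation": [0, 0, 0], "twist": 0, "hand": 0}
  ]
}}

```text
time: 5.1
tool_pos: [0.5686, 0.0245, 0.0401]
tool_rot: [-0.001, -0.543, 0.84, 0.001]
contact_force: [0.5, -0.5, 0.9]
gripper_width: 0.001
grasp_force: 0.0
```

Emit:
{"api": "apply_moves", "payload": {
  "targets": [
    {"translation": [0, 0, 0.02], "twist": 0, "hand": 0},
    {"translation": [0, 0, 0.02], "twist": 0, "hand": 0},
    {"translation": [0, 0, 0], "twist": 0, "hand": 0}
  ]
}}

```text
time: 5.4
tool_pos: [0.5691, 0.0245, 0.0367]
tool_rot: [-0.0, -0.543, 0.84, 0.0]
contact_force: [-0.2, 1.0, 0.1]
gripper_width: -0.004
grasp_force: 0.0
```

Emit:
{"api": "apply_moves", "payload": {
  "targets": [
    {"translation": [0, 0, 0.03], "twist": 0, "hand": 0},
    {"translation": [0, 0, 0.03], "twist": 0, "hand": 0},
    {"translation": [0, 0, 0], "twist": 0, "hand": 0}
  ]
}}

```text
time: 5.7
tool_pos: [0.5689, 0.0245, 0.0305]
tool_rot: [-0.0, -0.543, 0.84, 0.0]
contact_force: [0.2, -0.6, 0.0]
gripper_width: 0.001
grasp_force: 0.0
```

Emit:
{"api": "apply_moves", "payload": {
  "targets": [
    {"translation": [0, 0, 0.02], "twist": 0, "hand": 0},
    {"translation": [0, 0, 0.01], "twist": 0, "hand": 0},
    {"translation": [0, 0, 0.01], "twist": 0, "hand": 0},
    {"translation": [0, 0, 0], "twist": 0, "hand": 0}
  ]
}}

```text
time: 6.1
tool_pos: [0.5692, 0.0245, 0.027]
tool_rot: [-0.0, -0.543, 0.84, 0.0]
contact_force: [0.0, -0.4, 0.0]
gripper_width: -0.001
grasp_force: 0.0
```

Emit:
{"api": "apply_moves", "payload": {
  "targets": [
    {"translation": [0, 0, 0.01], "twist": 0, "hand": 0},
    {"translation": [0, 0, 0.01], "twist": 0, "hand": 0},
    {"translation": [0, 0, 0], "twist": 0, "hand": 0}
  ]
}}

```text
time: 6.4
tool_pos: [0.5692, 0.0245, 0.0249]
tool_rot: [-0.0, -0.543, 0.84, 0.0]
contact_force: [0.1, -1.6, -0.5]
gripper_width: 0.006
grasp_force: 0.0
```

Emit:
{"api": "apply_moves", "payload": {
  "targets": [
    {"translation": [0, 0, 0.01], "twist": 0, "hand": 0},
    {"translation": [0, 0, 0.01], "twist": 0, "hand": 0},
    {"translation": [0, 0, 0], "twist": 0, "hand": 0}
  ]
}}

```text
time: 6.7
tool_pos: [0.5692, 0.0245, 0.0229]
tool_rot: [-0.0, -0.543, 0.84, 0.0]
contact_force: [0.3, 0.2, 0.1]
gripper_width: -0.001
grasp_force: 0.0
```

```bash
python3 -c "
from h import *
p=np.array(state()['tool_pos']);R=go(p)
im=grab_frame('scene')[:,:,::-1]
B=cv2.resize(im[150:230,220:300],(560,560),interpolation=2).copy()
for z in (.004,):
  P=[p+R[:,0]*a*.011+R[:,1]*b*.014 for a,b in [(1,1),(1,-1),(-1,-1),(-1,1)]]
  q=np.array([proj('scene',[x[0],x[1],z]) for x in P]);cv2.polylines(B,[((q-[220,150]+.5)*7).astype(np.int32)],True,(0,255,0),1)
cv2.imwrite('pics/c4.png',cv2.convertScaleAbs(B,alpha=1.6))"
```

```text
t 6.7 tcp [0.5692 0.0245 0.0229] F [0.26 0.22 0.13] w -0.00076222980480009 xang -114.27 j [-0.09  0.13  1.89 -0.    1.12 -2.81]
rel units [0. 0. 0.]
```

View pics/c4.png

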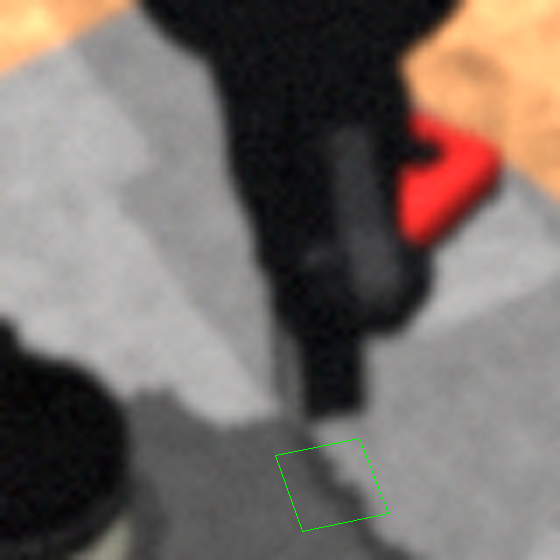

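The scene crop shows the tip at about (268,209), still well above the mat, and there's no contact yet. I'll keep feeling downward.

Emit:
{"api": "apply_moves", "payload": {
  "targets": [
    {"translation": [0, 0, 0.02], "twist": 0, "hand": 0},
    {"translation": [0, 0, 0.02], "twist": 0, "hand": 0},
    {"translation": [0, 0, 0], "twist": 0, "hand": 0}
  ]
}}

```text
time: 7.05
tool_pos: [0.569, 0.0245, 0.0186]
tool_rot: [-0.0, -0.543, 0.84, 0.0]
contact_force: [0.3, -0.8, 0.7]
gripper_width: 0.003
grasp_force: 0.0
```

Emit:
{"api": "apply_moves", "payload": {
  "targets": [
    {"translation": [0, 0, 0.02], "twist": 0, "hand": 0},
    {"translation": [0, 0, 0.02], "twist": 0, "hand": 0},
    {"translation": [0, 0, 0], "twist": 0, "hand": 0}
  ]
}}

```text
time: 7.35
tool_pos: [0.569, 0.0245, 0.0147]
tool_rot: [-0.0, -0.543, 0.84, 0.0]
contact_force: [-0.1, 0.1, -0.2]
gripper_width: 0.003
grasp_force: 0.0
```

Emit:
{"api": "apply_moves", "payload": {
  "targets": [
    {"translation": [0, 0, 0.02], "twist": 0, "hand": 0},
    {"translation": [0, 0, 0.02], "twist": 0, "hand": 0},
    {"translation": [0, 0, 0], "twist": 0, "hand": 0}
  ]
}}

```text
time: 7.65
tool_pos: [0.569, 0.0245, 0.0107]
tool_rot: [-0.0, -0.543, 0.84, 0.0]
contact_force: [-0.2, 0.4, -0.0]
gripper_width: -0.0
grasp_force: 0.0
```

Emit:
{"api": "apply_moves", "payload": {
  "targets": [
    {"translation": [0, 0, 0.02], "twist": 0, "hand": 0},
    {"translation": [0, 0, 0.02], "twist": 0, "hand": 0},
    {"translation": [0, 0, 0], "twist": 0, "hand": 0}
  ]
}}

```text
time: 7.95
tool_pos: [0.569, 0.0245, 0.0067]
tool_rot: [-0.0, -0.543, 0.84, 0.0]
contact_force: [-0.7, -0.2, 0.5]
gripper_width: -0.0
grasp_force: 0.0
```

```bash
python3 -c "
from h import *
p=np.array(state()['tool_pos']);R=go(p)
im=grab_frame('scene')[:,:,::-1];im2=grab_frame('top')[:,:,::-1]
B=np.hstack([cv2.resize(im[150:230,220:300],(400,400),interpolation=2),cv2.resize(im2[200:280,230:310],(400,400),interpolation=2)])
cv2.imwrite('pics/c5.png',cv2.convertScaleAbs(B,alpha=1.6))"
```

```text
t 7.95 tcp [0.569  0.0245 0.0067] F [-0.72 -0.22  0.48] w -0.00019411812905960468 xang -114.27 j [-0.09  0.16  1.89  0.    1.09 -2.81]
rel units [0. 0. 0.]
```

View pics/c5.png

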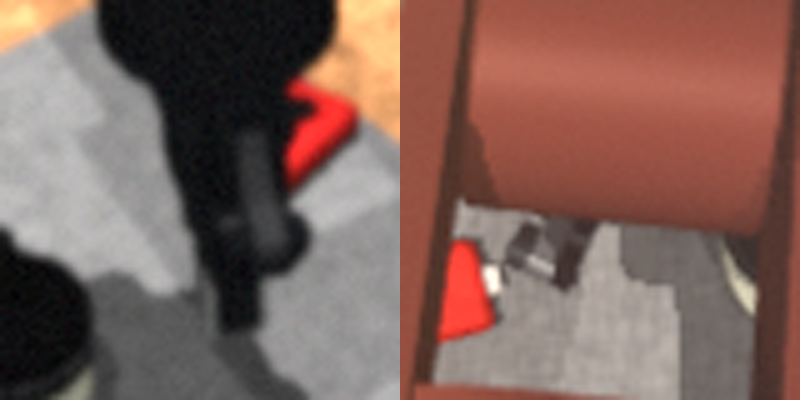

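The tip is at about scene (267,216), with its shadow closing in on it. I'll keep going to contact.

Emit:
{"api": "apply_moves", "payload": {
  "targets": [
    {"translation": [0, 0, 0.015], "twist": 0, "hand": 0},
    {"translation": [0, 0, 0.015], "twist": 0, "hand": 0},
    {"translation": [0, 0, 0], "twist": 0, "hand": 0}
  ]
}}

```text
time: 8.35
tool_pos: [0.5691, 0.0245, 0.0038]
tool_rot: [-0.0, -0.543, 0.84, 0.0]
contact_force: [0.2, -0.7, 0.3]
gripper_width: -0.002
grasp_force: 0.0
```

Emit:
{"api": "apply_moves", "payload": {
  "targets": [
    {"translation": [0, 0, 0.01], "twist": 0, "hand": 0},
    {"translation": [0, 0, 0.01], "twist": 0, "hand": 0},
    {"translation": [0, 0, 0], "twist": 0, "hand": 0}
  ]
}}

```text
time: 8.65
tool_pos: [0.5692, 0.0245, 0.0019]
tool_rot: [-0.0, -0.543, 0.84, 0.0]
contact_force: [0.2, -0.2, 0.1]
gripper_width: 0.002
grasp_force: 0.0
```

Emit:
{"api": "apply_moves", "payload": {
  "targets": [
    {"translation": [0, 0, 0.01], "twist": 0, "hand": 0},
    {"translation": [0, 0, 0.01], "twist": 0, "hand": 0},
    {"translation": [0, 0, 0], "twist": 0, "hand": 0}
  ]
}}

```text
time: 8.95
tool_pos: [0.5692, 0.0245, -0.0001]
tool_rot: [-0.0, -0.543, 0.84, 0.0]
contact_force: [0.5, 0.2, -0.3]
gripper_width: -0.002
grasp_force: 0.0
```

```bash
python3 -c "
from h import *
p=np.array(state()['tool_pos']);R=go(p)
for z in (.004,.02,.03): print(z,ray('scene',(267.4,216.4),z))"
```

```text
t 8.95 tcp [ 5.692e-01  2.450e-02 -1.000e-04] F [ 0.52  0.19 -0.26] w -0.0015095726131674119 xang -114.27 j [-0.09  0.17  1.89 -0.    1.08 -2.81]
rel units [0. 0. 0.]
0.004 [0.56537708 0.02874591 0.004     ]
0.02 [0.57845691 0.0189743  0.02      ]
0.03 [0.5866318  0.01286705 0.03      ]
```

Emit:
{"api": "apply_moves", "payload": {
  "targets": [
    {"translation": [0, 0, 0.015], "twist": 0, "hand": 0},
    {"translation": [0, 0, 0.015], "twist": 0, "hand": 0},
    {"translation": [0, 0, 0.015], "twist": 0, "hand": 0},
    {"translation": [0, 0, 0], "twist": 0, "hand": 0}
  ]
}}

```text
time: 9.35
tool_pos: [0.5694, 0.0245, -0.0032]
tool_rot: [-0.0, -0.543, 0.84, 0.0]
contact_force: [-5.8, 0.2, 8.6]
gripper_width: -0.003
grasp_force: 4.3
```

Emit:
{"api": "apply_moves", "payload": {
  "targets": [
    {"translation": [0, 0, 0.01], "twist": 0, "hand": 0},
    {"translation": [0, 0, 0.01], "twist": 0, "hand": 0},
    {"translation": [0, 0, 0], "twist": 0, "hand": 0}
  ]
}}

```text
time: 9.65
tool_pos: [0.5695, 0.0244, -0.0032]
tool_rot: [-0.001, -0.543, 0.84, 0.001]
contact_force: [-10.5, -0.0, 20.6]
gripper_width: -0.001
grasp_force: 10.4
```

Emit:
{"api": "apply_moves", "payload": {
  "targets": [
    {"translation": [0, 0, 0.01], "twist": 0, "hand": 0},
    {"translation": [0, 0, 0.01], "twist": 0, "hand": 0},
    {"translation": [0, 0, 0], "twist": 0, "hand": 0}
  ]
}}

```text
time: 9.95
tool_pos: [0.5696, 0.0244, -0.0033]
tool_rot: [-0.002, -0.543, 0.84, 0.001]
contact_force: [-16.9, 0.4, 32.8]
gripper_width: 0.003
grasp_force: 16.5
```

Emit:
{"api": "apply_moves", "payload": {
  "targets": [
    {"translation": [0, 0, 0.01], "twist": 0, "hand": 0},
    {"translation": [0, 0, 0.01], "twist": 0, "hand": 0},
    {"translation": [0, 0, 0], "twist": 0, "hand": 0}
  ]
}}

```text
time: 10.25
tool_pos: [0.5696, 0.0244, -0.0034]
tool_rot: [-0.002, -0.543, 0.84, 0.001]
contact_force: [-24.3, 0.2, 44.8]
gripper_width: 0.001
grasp_force: 22.6
```

Contact comes at TCP z = -0.003, so the tip sits about 7 mm above the reported TCP, not 22 mm below. I'm lifting to a tip height of about 27 mm (TCP z about 0.020).

Emit:
{"api": "apply_moves", "payload": {
  "targets": [
    {"translation": [0, 0, -0.1], "twist": 0, "hand": 0},
    {"translation": [0, 0, -0.2], "twist": 0, "hand": 0},
    {"translation": [0, 0, 0], "twist": 0, "hand": 0},
    {"translation": [0, 0, 0], "twist": 0, "hand": 0}
  ]
}}

```text
time: 10.65
tool_pos: [0.5696, 0.0244, 0.0196]
tool_rot: [0.0, -0.543, 0.84, -0.0]
contact_force: [-0.6, -0.3, 0.7]
gripper_width: 0.002
grasp_force: 0.0
```

```bash
python3 -c "
from h import *
u=np.array([-.413,-.911]);P=np.array([.5379,-.0454])-.044*u
print(P);go([*P,.020])"
```

```text
[ 0.556072 -0.005316]
t 10.65 tcp [0.5696 0.0244 0.0196] F [-0.63 -0.31  0.74] w 0.001731821583558633 xang -114.27 j [-0.09  0.14  1.89 -0.    1.12 -2.81]
rel units [ 0.327  0.001 -0.004]
```

Emit:
{"api": "apply_moves", "payload": {
  "targets": [
    {"translation": [0.1, 0, 0], "twist": 0, "hand": 0},
    {"translation": [0.08, 0, 0], "twist": 0, "hand": 0},
    {"translation": [0.04, 0, 0], "twist": 0, "hand": 0},
    {"translation": [0, 0, 0], "twist": 0, "hand": 0}
  ]
}}

```text
time: 11.05
tool_pos: [0.5596, 0.0037, 0.0189]
tool_rot: [-0.0, -0.542, 0.84, 0.0]
contact_force: [-0.3, 0.2, 0.2]
gripper_width: 0.004
grasp_force: 0.0
```

```bash
python3 -c "
from h import *
u=np.array([-.413,-.911]);P=np.array([.5379,-.0454])-.041*u
go([*P,.020])
im=grab_frame('scene')[:,:,::-1];im2=grab_frame('top')[:,:,::-1]
B=np.hstack([cv2.resize(im[160:260,180:280],(400,400),interpolation=2),cv2.resize(im2[200:300,260:360],(400,400),interpolation=2)])
cv2.imwrite('pics/c6.png',cv2.convertScaleAbs(B,alpha=1.6))"
```

```text
t 11.05 tcp [0.5596 0.0037 0.0189] F [-0.27  0.22  0.22] w 0.004030449491323057 xang -114.34 j [-0.13  0.12  1.91 -0.    1.11 -2.84]
rel units [ 0.126 -0.005 -0.011]
```

View pics/c6.png

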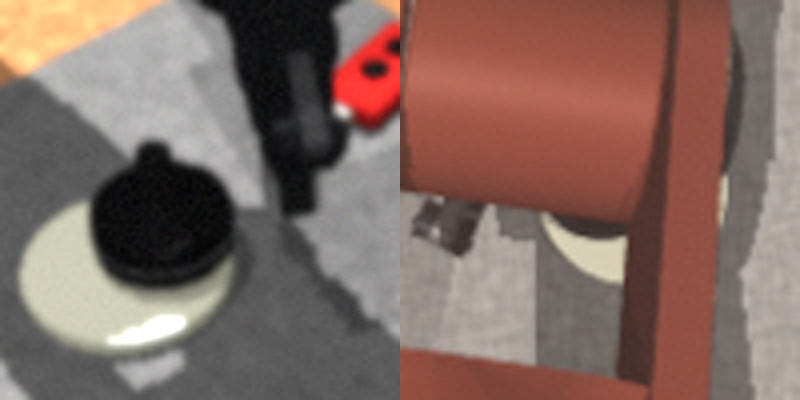

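```bash
python3 -c "
from h import *
u=np.array([-.413,-.911]);v=np.array([-.911,.413]);p=np.array(state()['tool_pos'])[:2]
a=np.array([.5379,-.0454])
print('ant top/bottom puck',proj('scene',[*a,.074]),proj('scene',[*a,.022]))
for off in (0,.03):
  for d in (-.011,.011):print(off,d,[proj('scene',[*(p+d*u-k*v+off*np.array([0,0])),.027]).round(1) for k in (-.014,0,.014)])
# ray at z=.026 through tip corners
for q in [(250.5,213.5),(258,212)]: print(ray('scene',q,.026), [(ray('scene',q,.026)[:2]-p)@w for w in (u,v)])
"
```

```text
ant top/bottom puck [219.47462711 197.43236352] [222.6209365  220.21154334]
0 -0.011 [array([258.1, 205.1]), array([260. , 210.5]), array([262., 216.])]
0 0.011 [array([245.7, 207.5]), array([247.5, 213. ]), array([249.3, 218.5])]
0.03 -0.011 [array([258.1, 205.1]), array([260. , 210.5]), array([262., 216.])]
0.03 0.011 [array([245.7, 207.5]), array([247.5, 213. ]), array([249.3, 218.5])]
[ 0.55910426 -0.00209643  0.026     ] [np.float64(0.006166706538975733), np.float64(-0.001682307577926788)]
[0.56452716 0.0098431  0.026     ] [np.float64(-0.006949861451562294), np.float64(-0.0016915405863422157)]
```

Emit:
{"api": "apply_moves", "payload": {
  "targets": [
    {"translation": [0.04, 0, 0], "twist": 0, "hand": 0},
    {"translation": [0.03, 0, 0], "twist": 0, "hand": 0},
    {"translation": [0.01, 0, 0], "twist": 0, "hand": 0},
    {"translation": [0.01, 0, 0], "twist": 0, "hand": 0},
    {"translation": [0.01, 0, 0], "twist": 0, "hand": 0}
  ]
}}

```text
time: 11.65
tool_pos: [0.5562, -0.0047, 0.0196]
tool_rot: [0.0, -0.543, 0.84, -0.0]
contact_force: [-0.3, -0.7, 0.4]
gripper_width: 0.0
grasp_force: 0.0
```

Emit:
{"api": "apply_moves", "payload": {
  "targets": [
    {"translation": [0.01, 0, 0], "twist": 0, "hand": 0},
    {"translation": [0.01, 0, 0], "twist": 0, "hand": 0},
    {"translation": [0.01, 0, 0], "twist": 0, "hand": 0},
    {"translation": [0.01, 0, 0], "twist": 0, "hand": 0},
    {"translation": [0.01, 0, 0], "twist": 0, "hand": 0}
  ]
}}

```text
time: 12.15
tool_pos: [0.5541, -0.0093, 0.0196]
tool_rot: [0.0, -0.543, 0.84, 0.0]
contact_force: [-0.2, -0.1, 0.1]
gripper_width: -0.002
grasp_force: 0.0
```

```bash
python3 -c "
from h import *
go([.5474,-.0243,.020])
im=grab_frame('scene')[:,:,::-1]
print(im[0,0])
cv2.imwrite('pics/c7.png',cv2.convertScaleAbs(cv2.resize(im[160:260,180:280],(400,400),interpolation=2),alpha=1.6))"
```

```text
t 12.15 tcp [ 0.5541 -0.0093  0.0196] F [-0.25 -0.12  0.11] w -0.0022567093917232033 xang -114.27 j [-0.15  0.1   1.92  0.    1.11 -2.87]
rel units [ 0.164 -0.001 -0.004]
[ 93 101 101]
```

View pics/c7.png

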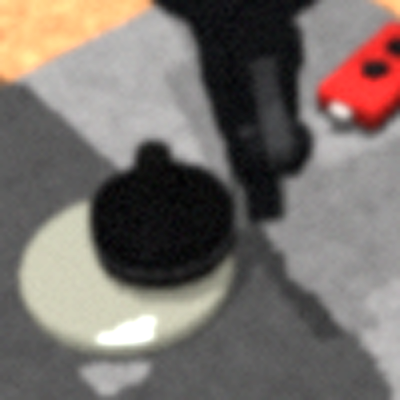

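The finger is now about 1–2 mm from the puck, clear of the mast and at puck height. I'm starting the slow push.

Emit:
{"api": "apply_moves", "payload": {
  "targets": [
    {"translation": [0.01, 0, 0], "twist": 0, "hand": 0},
    {"translation": [0.01, 0, 0], "twist": 0, "hand": 0},
    {"translation": [0.01, 0, 0], "twist": 0, "hand": 0},
    {"translation": [0.01, 0, 0], "twist": 0, "hand": 0}
  ]
}}

```text
time: 12.6
tool_pos: [0.5525, -0.0129, 0.0197]
tool_rot: [0.0, -0.543, 0.84, 0.0]
contact_force: [0.7, 1.8, 0.0]
gripper_width: 0.001
grasp_force: 0.6
```

Emit:
{"api": "apply_moves", "payload": {
  "targets": [
    {"translation": [0.01, 0, 0], "twist": 0, "hand": 0},
    {"translation": [0.01, 0, 0], "twist": 0, "hand": 0},
    {"translation": [0.01, 0, 0], "twist": 0, "hand": 0}
  ]
}}

```text
time: 12.9
tool_pos: [0.5512, -0.0157, 0.0196]
tool_rot: [0.0, -0.543, 0.84, 0.0]
contact_force: [-0.2, 0.6, -0.1]
gripper_width: 0.001
grasp_force: 0.6
```

```bash
python3 -c "
from h import *
go([.5474,-.0243,.020])
im=grab_frame('scene')[:,:,::-1]
cv2.imwrite('pics/c8.png',cv2.convertScaleAbs(cv2.resize(im[160:260,180:280],(400,400),interpolation=2),alpha=1.6))"
```

```text
t 12.9 tcp [ 0.5512 -0.0157  0.0196] F [-0.19  0.61 -0.07] w 0.0010167492539722976 xang -114.27 j [-0.16  0.1   1.93  0.    1.11 -2.88]
rel units [ 0.094 -0.001 -0.004]
```

View pics/c8.png

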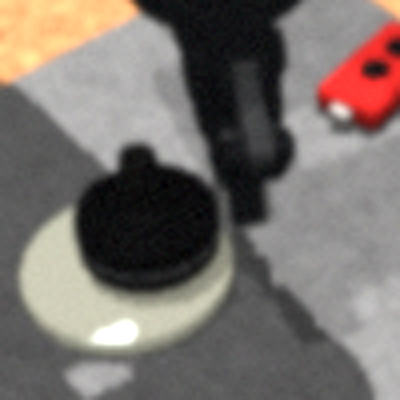

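The antenna slides upright and the coaster hasn't moved. I'll push on, stopping a little short.

Emit:
{"api": "apply_moves", "payload": {
  "targets": [
    {"translation": [0.01, 0, 0], "twist": 0, "hand": 0},
    {"translation": [0.01, 0, 0], "twist": 0, "hand": 0},
    {"translation": [0.01, 0, 0], "twist": 0, "hand": 0},
    {"translation": [0.01, 0, 0], "twist": 0, "hand": 0}
  ]
}}

```text
time: 13.35
tool_pos: [0.5496, -0.0193, 0.0196]
tool_rot: [0.0, -0.543, 0.84, -0.0]
contact_force: [0.9, 1.2, 0.4]
gripper_width: 0.001
grasp_force: 0.6
```

Emit:
{"api": "apply_moves", "payload": {
  "targets": [
    {"translation": [0.01, 0, 0], "twist": 0, "hand": 0},
    {"translation": [0.01, 0, 0], "twist": 0, "hand": 0},
    {"translation": [0.005, 0, 0], "twist": 0, "hand": 0},
    {"translation": [0, 0, 0], "twist": 0, "hand": 0}
  ]
}}

```text
time: 13.75
tool_pos: [0.5485, -0.0217, 0.0196]
tool_rot: [-0.0, -0.543, 0.84, -0.0]
contact_force: [-0.0, 0.6, -0.4]
gripper_width: -0.0
grasp_force: 0.4
```

```bash
python3 -c "
from h import *
go([.5474,-.0243,.020])"
```

```text
t 13.75 tcp [ 0.5485 -0.0217  0.0196] F [-0.02  0.56 -0.37] w -7.295073886500763e-05 xang -114.27 j [-0.18  0.09  1.94 -0.    1.11 -2.89]
rel units [ 0.028 -0.001 -0.004]
```

Emit:
{"api": "apply_moves", "payload": {
  "targets": [
    {"translation": [-0.1, 0, 0], "twist": 0, "hand": 0},
    {"translation": [-0.2, 0, 0], "twist": 0, "hand": 0},
    {"translation": [0, 0, -0.5], "twist": 0, "hand": 0},
    {"translation": [0, 0, -0.5], "twist": 0, "hand": 0},
    {"translation": [-0.45, 0.15, 0], "twist": 0, "hand": 0},
    {"translation": [-0.45, 0.15, 0], "twist": 0, "hand": 0},
    {"translation": [-0.45, 0.15, 0], "twist": 0, "hand": 0},
    {"translation": [-0.45, 0.15, 0], "twist": 0, "hand": 0}
  ]
}}

```text
time: 14.55
tool_pos: [0.5802, 0.1968, 0.1198]
tool_rot: [0.0, -0.543, 0.84, -0.0]
contact_force: [0.1, -0.6, 0.3]
gripper_width: -0.001
grasp_force: 0.0
```

Emit:
{"api": "apply_moves", "payload": {
  "targets": [
    {"translation": [-0.45, 0.2, 0], "twist": 0, "hand": 0},
    {"translation": [-0.45, 0.2, 0], "twist": 0, "hand": 0},
    {"translation": [0, 0, 0], "twist": 0, "hand": 0}
  ]
}}

```text
time: 14.85
tool_pos: [0.5798, 0.2989, 0.1196]
tool_rot: [0.001, -0.545, 0.838, 0.001]
contact_force: [0.3, -0.6, -0.0]
gripper_width: 0.001
grasp_force: 0.0
```

```bash
python3 -c "
from h import *
go([.5474,-.0243,.12])
im=measure([.5305,-.0617,.532,-.059],['top'])['top']
g=im.mean(2).astype(int); print(g[247,285:350]); print(g[215:280,317])"
```

```text
t 14.85 tcp [0.5798 0.2989 0.1196] F [ 0.31 -0.6  -0.01] w 0.000724469130751443 xang -113.91 j [ 0.36  0.2   1.64  0.    1.31 -2.36]
rel units [ 3.086 -1.014 -0.01 ]
top [ 0.5305 -0.0617  0.5324 -0.0573] to go [-1.9 -4.4] 4.794176421381133 cost 293.491184082961
[ 96  99  99 101 103 105 102  97  94 129 170 168 163 164 152 104  48  54
  50  47  47  47  48  48  49  49  48  49  47  44  47  51  49  50  49  49
  50  49  44  46  46  45  44  46  45  47  48  55 101 160 169 169 169 169
 169 169 153 104 103 101  99  99 100  98  99]
[106 107 107 106 106 105 106 104 145 167 170 170 170 142 114  78  51  48
  46  45  45  46  44  46  46  45  44  47  48  50  50  50  49  50  50  46
  47  47  47  47  47  47  47  47  46  49  53  64 144 169 169 169 170 169
 170 169 131 102 104 103 105 106 104 104 101]
```

```bash
sed -i "s/(44,90,156)/(48,103,169)/" h.py; python3 -c "
from h import *
measure([.5305,-.0617,.532,-.059],['top'])
go([.5640,.0130,.12])"
```

```text
top [ 0.5307 -0.0617  0.5324 -0.0573] to go [-1.7 -4.4] 4.718794200367572 cost 62.99746026233855
t 14.95 tcp [0.5802 0.2944 0.1192] F [ 0.41 -0.09 -0.95] w -0.00024179151866935127 xang -114.12 j [ 0.36  0.19  1.64 -0.    1.31 -2.36]
rel units [ 2.635 -1.002 -0.005]
```

Emit:
{"api": "apply_moves", "payload": {
  "targets": [
    {"translation": [0.44, -0.167, 0], "twist": 0, "hand": 0},
    {"translation": [0.44, -0.167, 0], "twist": 0, "hand": 0},
    {"translation": [0.44, -0.167, 0], "twist": 0, "hand": 0},
    {"translation": [0.44, -0.167, 0], "twist": 0, "hand": 0},
    {"translation": [0.44, -0.167, 0], "twist": 0, "hand": 0},
    {"translation": [0.435, -0.167, 0], "twist": 0, "hand": 0},
    {"translation": [0, 0, 0.4], "twist": 0, "hand": 0},
    {"translation": [0, 0, 0.3], "twist": 0, "hand": 0}
  ]
}}

```text
time: 15.75
tool_pos: [0.5636, 0.0084, 0.0492]
tool_rot: [0.0, -0.54, 0.841, -0.001]
contact_force: [-0.6, 0.6, -1.0]
gripper_width: -0.003
grasp_force: 0.0
```

Emit:
{"api": "apply_moves", "payload": {
  "targets": [
    {"translation": [0, 0, 0.2], "twist": 0, "hand": 0},
    {"translation": [0, 0, 0], "twist": 0, "hand": 0},
    {"translation": [0, 0, 0], "twist": 0, "hand": 0}
  ]
}}

```text
time: 16.05
tool_pos: [0.5635, 0.0108, 0.0298]
tool_rot: [-0.0, -0.542, 0.84, 0.0]
contact_force: [0.3, -0.2, -0.0]
gripper_width: 0.002
grasp_force: 0.0
```

```bash
python3 -c "
from h import *
go([.5466,-.0261,.0196])"
```

```text
t 16.05 tcp [0.5635 0.0108 0.0298] F [ 0.31 -0.19 -0.04] w 0.001688123127051194 xang -114.35 j [-0.11  0.11  1.9  -0.    1.13 -2.83]
rel units [0.406 0.002 0.102]
```

Remaining: 10 mm down and 40.6 mm forward. I expect contact about 36 mm along.

Emit:
{"api": "apply_moves", "payload": {
  "targets": [
    {"translation": [0.1, 0, 0.1], "twist": 0, "hand": 0},
    {"translation": [0.1, 0, 0], "twist": 0, "hand": 0},
    {"translation": [0.06, 0, 0], "twist": 0, "hand": 0},
    {"translation": [0.04, 0, 0], "twist": 0, "hand": 0},
    {"translation": [0.02, 0, 0], "twist": 0, "hand": 0},
    {"translation": [0.01, 0, 0], "twist": 0, "hand": 0},
    {"translation": [0.01, 0, 0], "twist": 0, "hand": 0},
    {"translation": [0, 0, 0], "twist": 0, "hand": 0}
  ]
}}

```text
time: 16.85
tool_pos: [0.5498, -0.0193, 0.0196]
tool_rot: [0.0, -0.543, 0.84, 0.0]
contact_force: [-0.6, 0.3, -0.3]
gripper_width: 0.001
grasp_force: 0.0
```

```bash
python3 -c "
from h import *
go([.5466,-.0261,.0196])"
```

```text
t 16.85 tcp [ 0.5498 -0.0193  0.0196] F [-0.63  0.27 -0.27] w 0.0011821035316812876 xang -114.26 j [-0.17  0.1   1.93  0.    1.11 -2.89]
rel units [0.075 0.001 0.   ]
```

Emit:
{"api": "apply_moves", "payload": {
  "targets": [
    {"translation": [0.01, 0, 0], "twist": 0, "hand": 0},
    {"translation": [0.01, 0, 0], "twist": 0, "hand": 0},
    {"translation": [0.01, 0, 0], "twist": 0, "hand": 0},
    {"translation": [0.01, 0, 0], "twist": 0, "hand": 0},
    {"translation": [0.01, 0, 0], "twist": 0, "hand": 0},
    {"translation": [0.01, 0, 0], "twist": 0, "hand": 0},
    {"translation": [0.01, 0, 0], "twist": 0, "hand": 0},
    {"translation": [0, 0, 0], "twist": 0, "hand": 0}
  ]
}}

```text
time: 17.65
tool_pos: [0.5469, -0.0259, 0.0196]
tool_rot: [-0.0, -0.543, 0.84, -0.0]
contact_force: [0.3, 0.9, -0.2]
gripper_width: 0.001
grasp_force: 0.4
```

Emit:
{"api": "apply_moves", "payload": {
  "targets": [
    {"translation": [-0.1, 0, 0], "twist": 0, "hand": 0},
    {"translation": [-0.2, 0, 0], "twist": 0, "hand": 0},
    {"translation": [0, 0, -0.5], "twist": 0, "hand": 0},
    {"translation": [0, 0, -0.5], "twist": 0, "hand": 0},
    {"translation": [-0.45, 0.15, 0], "twist": 0, "hand": 0},
    {"translation": [-0.45, 0.15, 0], "twist": 0, "hand": 0},
    {"translation": [-0.45, 0.15, 0], "twist": 0, "hand": 0},
    {"translation": [-0.45, 0.15, 0], "twist": 0, "hand": 0}
  ]
}}

```text
time: 18.45
tool_pos: [0.5786, 0.1926, 0.1199]
tool_rot: [0.0, -0.543, 0.84, -0.0]
contact_force: [0.4, -0.4, 0.0]
gripper_width: 0.002
grasp_force: 0.0
```

Emit:
{"api": "apply_moves", "payload": {
  "targets": [
    {"translation": [-0.45, 0.2, 0], "twist": 0, "hand": 0},
    {"translation": [-0.45, 0.2, 0], "twist": 0, "hand": 0},
    {"translation": [0, 0, 0], "twist": 0, "hand": 0}
  ]
}}

```text
time: 18.75
tool_pos: [0.5782, 0.2947, 0.1197]
tool_rot: [0.001, -0.545, 0.838, 0.001]
contact_force: [0.3, 0.7, -0.2]
gripper_width: 0.0
grasp_force: 0.0
```

```bash
python3 -c "
from h import *
go([.5640,.0130,.12])
im=measure([.5305,-.0617,.5305,-.0617],['top'])['top']
g=im.mean(2).astype(int); print(g[247,285:350]); print(g[215:280,317])"
```

```text
t 18.75 tcp [0.5782 0.2947 0.1197] F [ 0.29  0.67 -0.19] w 0.00017230011927196802 xang -113.92 j [ 0.36  0.19  1.64  0.    1.31 -2.37]
rel units [ 2.633 -1.013 -0.008]
top [ 0.5305 -0.0617  0.5307 -0.0616] to go [-0.2 -0.1] 0.19665678662137132 cost 61.99182797169207
[ 96  99 100 102 104 105 103  97  95 130 171 171 171 169 164 165 159 129
  53  54  50  47  47  48  49  49  49  49  48  47  47  44  46  51  51  51
  50  50  50  50  49  46  46  47  46  46  45  46  48  52  82 140 171 171
 170 171 154 104 103 102  99 100 100  99  99]
[106 107 107 107 107 105 106 105 147 169 170 170 170 170 143 107  72  51
  50  47  46  46  45  46  47  46  48  46  45  45  46  45  46  47  45  46
  50  50  49  48  48  48  47  47  48  46  50  55  73 146 171 171 170 171
 170 170 133 103 104 103 106 106 105 105 102]
```

```bash
python3 -c "
from plant import *
print(job_done())"
```

```text
the job is handed in; nothing more can be done
None
```

The antenna stands centred on the coaster, about 0.2 mm off by the last top-camera fit (limit 5 mm), and the coaster is where it began; I handed the job in at about 19 s with the arm clear, but no verdict came back.

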